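# Push the tipped rack and tip box back onto their feet

### The arm

A 7-joint arm with a two-finger parallel gripper is mounted at the origin on the work surface; the furniture and walls round the work are solid. World frame = base frame: x ahead of the robot, y to its left, z up, the work surface at z = 0. Lengths are in m, angles in rad, forces in N, time in s.
With the tool pointing down it reaches from about 0.425 to 0.925 m from the base axis. Payload 6.8 kg.
Tool frame: the origin (TCP) lies at the very end of the fingers, on their centre line; the grasp point (between the pads) lies 19 mm behind it; z points along the fingers, x is the direction in which the jaws open and shut, and the axes are right-handed (so a half turn about z gives the same grasp; the last joint's range is limited). The gripper opens to 85 mm and grips with 20 to 120 N. Pads are 22 mm wide; open, the fingers measure 114 mm over their backs; the gripper's body (76 mm by 85 mm) begins 54 mm behind the grasp point. The pads swing forward as they close: fully open they stand 13 mm farther back than shut.
Start: joints at [-1.234, 0.477, 0.022, 1.555, -0.011, 1.109, -0.083], TCP at [0.29, 0.609, 0.231] pointing down, gripper open.
Joint ranges: [-2.96, 2.96], [-0.34, 2.1], [-1.41, 1.46], [0.24, 2.44], [-1.37, 4.51], [0.17, 1.92], [-2.96, 2.96]. Speed limits (rad/s): [2.39, 2.39, 3.14, 3.14, 3.14, 3.14, 3.14].

### API

Orientations are given as a rotation vector (axis times angle).
In Python, from bench import get_obs, imaging, hand_in gives the robot as it stands.
- The arm moves only by the tool send_rows, never from a script. Its argument "motion" is a list of rows, each an object with "dp": the shift along the world's x, y, z in m, a list of three; "rot": the turn, a rotation vector about the world's x, y, z in rad, a list of three; "grip": the finger opening in m, from 0 to 0.0854. In form: [{"dp": [dx, dy, dz], "rot": [ax, ay, az], "grip": grip}, ...]. A call has 1 to 20 rows; each row shifts and turns the pose as measured when the row begins; what a row does not reach is not made up. A row lasts 1/8 s, in which the tool goes at most 62.5 mm and 10.7 degrees, less where a joint would pass 70% of its speed; a pose out of reach is approached as far as the arm can. A call is refused whole if a number of a shift passes 0.0625 or a number of a turn 0.188, either way. A call with a gripper value outside its range is refused whole. The fingers move at their own pace and stop on an object; "grip_force" is the grip in N (left out, the last holds). Time passes only in rows, so rows that do not move let the fingers close. It gives the time, the measured TCP pose, the force and the opening at its end, in the units of the state.
- get_obs(): the state, without advancing time (a new reading comes with each control period).
- imaging.grab_frame(name): name is "side" or "top"; returns a dict with "img" (384x512x3 uint8, red, green, blue), "fx", "fy", "cx", "cy" (pixels), "D" ([k1, k2, p1, p2, k3] as OpenCV has them; the pictures are not rectified), "R" (3x3) and "t" (3): a world point X has camera coordinates R X + t. Camera axes: x right, y down, z forward; pixel columns grow to the right and rows downward; lengths in m; the calibration is good to about 2 mm. A picture is of the moment at which its call begins. There is no depth.
- hand_in(): hands the job in, once; it reports no verdict.
The state is a dict: "clock": time; "joints": joint angles; "qvel": joint speeds; "tau": joint torques, N m; "tcp_pos": TCP position; "orientation": TCP orientation; "contact_force": force on the tool from outside, world axes, zero at the start; "moment": the same for the moment, N m; "grip_width": finger opening in m.
Only numpy, scipy, OpenCV 4.12 (cv2) and the standard library are available. Lean on these libraries where they do the work, as an engineer would, in place of code of your own. Each camera call takes 0.05 s, during which the arm holds its last target. There are 200 camera calls.

### The job

Someone has knocked over the orange tube rack, which now lies on its long side, and left the clear pipette-tip box standing on its short end. Without grasping, lifting or ramming either of them, push each one over with the fingertips so that it comes down on its own base, upright, about where it is now rather than shoved along the bench. Do them in either order, leave the bottle, the beaker, the timer and the tape roll untouched where they are, and draw back.

Things in the scene. Friction and masses are not known exactly. Their poses are not given: they have to be found in the camera images.
- orange_rack: Orange rack full of small capped tubes (fixed in it), loose, about 0.19 kg; 80 (own x) x 190 (own y) x 50 mm high (own z) to its flat top plate; the caps stand 7 mm higher but are not solid. Origin: centre of its underside; own z points from there to the caps. It starts lying on its long +x side, 80 mm high: own z is level, in any direction, and the underside is an upright face.
- rack_edge (a point): Middle of the long edge of the rack's underside on which it tips (own x = +40 mm); on the bench at the start and at the end. Pushed near its upper edge on the cap side, towards the underside, with 1 to 2 N, the rack tips on this edge; past about 35 degrees it falls by itself. The pushed face rises as it tips: follow it in an arc, as a level push may jam.
- pipette_tip_box: Clear pipette-tip box, blue tray inside, loose, about 0.14 kg, lid shut and fixed; 91 (own x) x 124 (own y) x 88 mm high (own z). Origin: centre of its underside; own z points from there to the lid. It starts standing on its short -y end, 124 mm tall: own z is level (within 3 degrees), in any direction, and the underside is an upright face.
- box_edge (a point): Middle of the short edge of the tip box's underside on which it tips (own y = -60 mm); on the bench at the start and at the end. Pushed near its upper edge on the lid side, towards the underside, with 1 to 2 N, the box tips on this edge; past about 35 degrees it falls by itself. The pushed face rises as it tips: follow it in an arc, as a level push may jam.
- reagent_bottle: Bystander: small white-capped reagent bottle, 45 mm wide, 90 mm tall, upright and loose. Origin: centre of its underside.
- beaker: Bystander: clear beaker, 62 mm wide, 78 mm tall, upright and loose. Origin: centre of its underside.
- timer: Bystander: white countdown timer, 60 x 66 x 21 mm, loose. Origin: centre of its underside.
- marking_tape: Bystander: yellow roll of marking tape lying flat, 64 mm wide, 19 mm high, loose. Origin: centre of its underside.
Not all that is in view belongs to the job. Several things look just like the orange_rack: the one meant starts farthest from the robot's base. Several things have the shape of the pipette_tip_box; the one meant has the colours described above.

How it is judged:
At the end, for the whole second after the job is handed in: The rack and the tip box both stand flat on the bench on their own undersides (within 3.5 degrees of upright), at rest, the edge on which each tipped within 80 mm of where it was; the four bystanders are within 12 mm of where they stood (angle between each of orange_rack, pipette_tip_box's own z axis and vertical below 0.06 rad and height (world z) of each of orange_rack, pipette_tip_box below 0.006 m and distance of each of rack_edge, box_edge from where it was at the start of the episode below 0.08 m and linear speed of each of orange_rack, pipette_tip_box below 0.02 m/s and distance of each of reagent_bottle, beaker, timer, marking_tape from where it was at the start of the episode below 0.012 m); the robot touches nothing.
It fails at once if the rack was lifted off the bench or tipped the wrong way (its tipping edge rose over 30 mm) (height (world z) of rack_edge above 0.03 m).
It fails at once if the tip box was lifted off the bench or tipped the wrong way (its tipping edge rose over 30 mm) (height (world z) of box_edge above 0.03 m).
It fails at once if the rack or the tip box was rammed or squeezed (over 20 N from the fingers) (contact force between the fingers and orange_rack above 20 N or contact force between the fingers and pipette_tip_box above 20 N).
It fails at once if the bottle, beaker, timer or tape roll was disturbed (moved over 20 mm, or touched by the robot with over 1 N) (distance of any of reagent_bottle, beaker, timer, marking_tape from where it was at the start of the episode above 0.02 m or contact force between any of the arm, the fingers and reagent_bottle above 1 N or contact force between any of the arm, the fingers and beaker above 1 N or contact force between any of the arm, the fingers and timer above 1 N or contact force between any of the arm, the fingers and marking_tape above 1 N).
It also fails if it takes over 56 s, if anything falls off the work surface, if the arm or the gripper's body presses on something with over 40 N, if the wrist force passes 120 N, or if a joint passes its speed limit or range.

## Working session

There is one attempt and no reset: what is moved stays moved. The work goes in short steps, Python scripts to look and compute and a tool call to move; the robot and the scene stay as the last step left them, time stands still between calls to the robot, and variables do not carry over. Pictures are saved under pics/ and viewed, about 8 in all and at most 12, crops included, and the job is handed in when it is done.

Besides the shell and the picture viewer there is one more tool, called after ">>>" by a JSON object that holds its "api" and its "payload", one argument or row to a line. send_rows: Moves the arm, as the interface text tells. Its arguments: {"type":"object","properties":{"motion":{"type":"array","items":{"type":"object","properties":{"dp":{"type":"array","items":{"type":"number"}},"rot":{"type":"array","items":{"type":"number"}},"grip":{"type":"number"}}}},"grip_force":{"type":"number"}},"required":["motion"]}

```bash
mkdir -p pics
cat > h.py <<'E'
import numpy as np, cv2
from bench import get_obs, imaging, hand_in
def cam(n, save=None):
    f=imaging.grab_frame(n)
    f['K']=np.array([[f['fx'],0,f['cx']],[0,f['fy'],f['cy']],[0,0,1.]]);f['R']=np.array(f['R']);f['t']=np.array(f['t']);f['D']=np.array(f['D'])
    if save: cv2.imwrite('pics/'+save,cv2.resize(f['img'][:,:,::-1],(800,600),interpolation=cv2.INTER_CUBIC))
    return f
def w(f,u,v,z):  # pixel in 800x600 view -> world at height z
    p=cv2.undistortPoints(np.array([[[u*.64,v*.64]]],float),f['K'],f['D'])[0,0]
    d=f['R'].T@np.array([p[0],p[1],1]);c=-f['R'].T@f['t'];return c+d*(z-c[2])/d[2]
def pr(f,X): # world -> view pixel
    return cv2.projectPoints(np.array(X,float).reshape(-1,3),cv2.Rodrigues(f['R'])[0],f['t'],f['K'],f['D'])[0][:,0]/.64
E
python3 -c "
from h import *
a=cam('top','top1.png');b=cam('side','side1.png')
for f in(a,b):print(-f['R'].T@f['t'],f['R'][2])
o=get_obs();print(o)"
```

```text
[ 0.38202388 -0.01696622  1.18816239] [ 0.08045389  0.03209616 -0.99624144]
[ 0.2572038  -1.50461791  0.97826799] [ 0.12087208  0.85269306 -0.50823664]
{'clock': 0.1, 'joints': array([-1.23410477,  0.4777287 ,  0.02235201,  1.55631075, -0.01152146,
        1.10930498, -0.08307402]), 'qvel': array([ 0.00119859, -0.00248657,  0.00103136, -0.002247  ,  0.00096979,
        0.00088005,  0.00088528]), 'tau': array([ 4.07910295e-03, -5.97764146e+01,  1.61345713e+00, -2.81950557e+01,
        1.27938436e-02,  5.03298841e-03, -1.60472467e-05]), 'tcp_pos': array([0.29021828, 0.60885377, 0.23043322]), 'orientation': array([ 2.65587859e+00,  1.67628412e+00, -2.06559196e-03]), 'contact_force': array([ 0.4904269 , -0.4067838 ,  0.19503034]), 'moment': array([ 0.02720304,  0.02563866, -0.01861189]), 'grip_width': 0.08554663622943501}
```

View pics/top1.png

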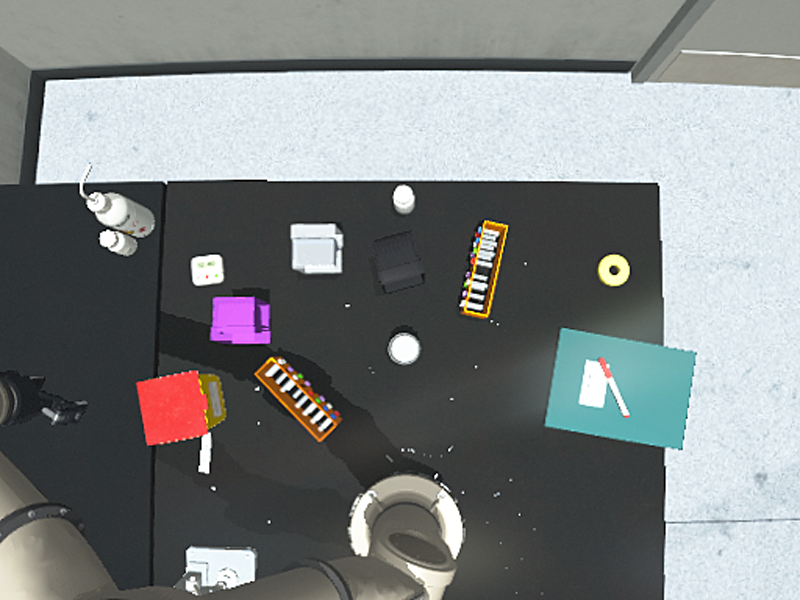

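View pics/side1.png

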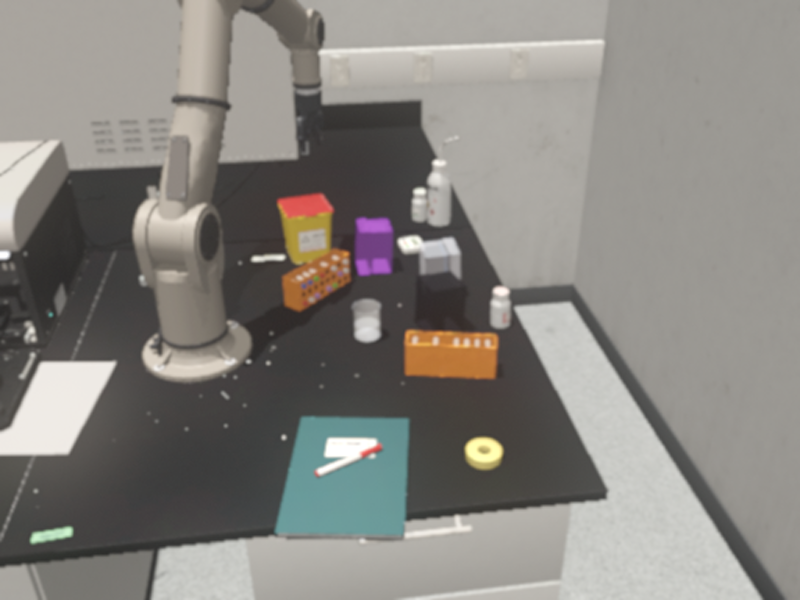

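```bash
python3 -c "
from h import *
a=cam('top')['img'];b=cam('side')['img']
A=cv2.resize(a[110:240,110:340],(800,452),interpolation=cv2.INTER_CUBIC)
B=cv2.resize(b[130:260,200:350],(692,600),interpolation=cv2.INTER_CUBIC)
cv2.imwrite('pics/A.png',A[:,:,::-1]);cv2.imwrite('pics/B.png',B[:,:,::-1])
"
```

```text
(no output)
```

View pics/A.png

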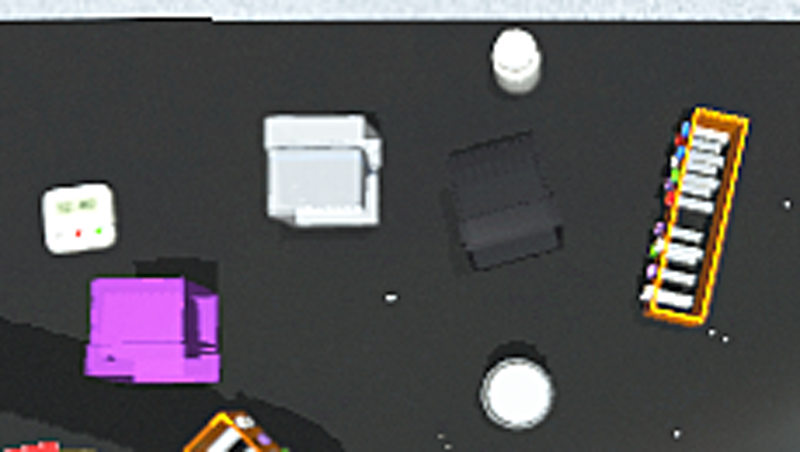

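View pics/B.png

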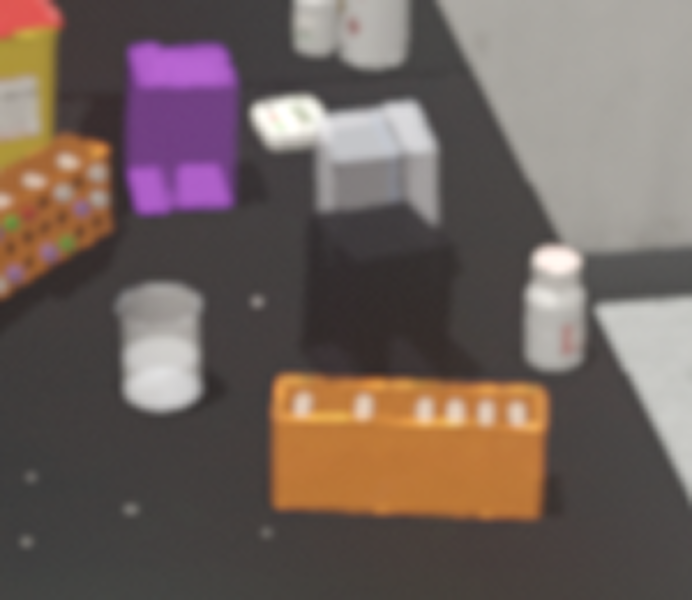

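```bash
python3 -c "
from h import *
a=cam('top')['img'];b=cam('side')['img']
def c(im,x0,y0,x1,y1,g):
    i=im[y0:y1,x0:x1].astype(float)/255
    i=np.clip(i**g,0,1)*255
    return cv2.resize(i.astype(np.uint8),(395,295),interpolation=cv2.INTER_LANCZOS4)
r1=np.hstack([c(a,178,135,232,180,1.8),c(b,258,145,312,190,1.3)])
r2=np.hstack([c(a,232,140,286,190,.45),c(b,258,170,312,222,.45)])
cv2.imwrite('pics/C.png',np.vstack([r1,r2])[:,:,::-1])
r1=np.hstack([c(a,128,182,182,227,.8),c(b,218,135,262,180,.8)])
cv2.imwrite('pics/P.png',r1[:,:,::-1])
"
```

```text
(no output)
```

View pics/C.png

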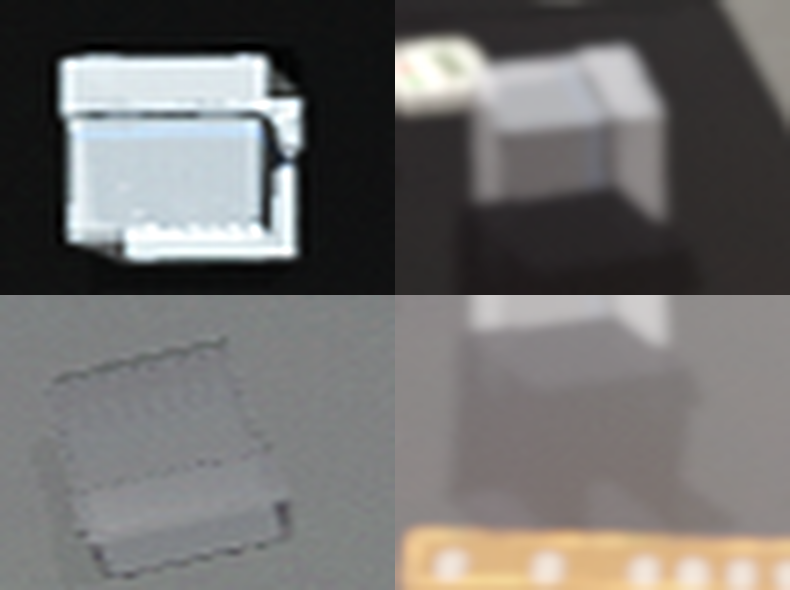

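View pics/P.png

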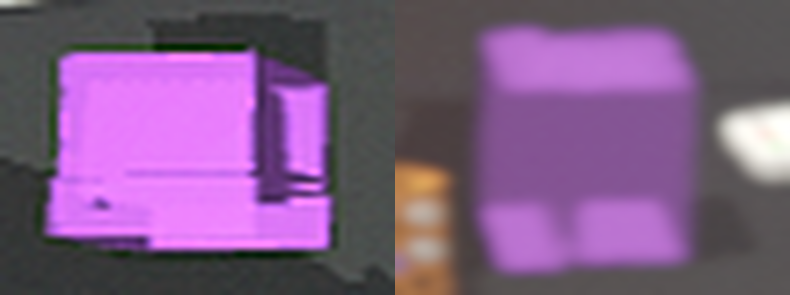

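```bash
python3 -c "
from h import *
a=cam('top')
A=lambda u,v,z:w(a,(110+u*.2875)/.64,(110+v*.2876)/.64,z)[:2].round(3)
C=lambda u,v,z:w(a,(178+u*.1367)/.64,(135+v*.1525)/.64,z)[:2].round(3)
print('rack',[A(*p,.08) for p in[(695,108),(748,118),(703,325),(648,315)]])
print('box',[C(*p,.124) for p in[(60,57),(265,57),(265,228),(68,232),(60,112)]])
print('boxbottom',[C(*p,.0) for p in[(300,97),(298,258),(125,258)]])
print('black top',[A(*p,.124) for p in[(448,155),(530,132),(560,222),(465,247)]])
print('black bottom',[A(*p,0) for p in[(475,270),(560,245)]])
print('bottle',A(515,45,.09),'beaker',A(518,392,.078),'timer',A(80,218,.02))
print('purple top',[A(*p,.124) for p in[(92,278),(184,278),(86,375),(184,380)]])
"
```

```text
rack [array([ 0.64 , -0.154]), array([ 0.631, -0.202]), array([ 0.442, -0.16 ]), array([ 0.451, -0.111])]
box [array([0.62, 0.23]), array([0.62 , 0.143]), array([0.539, 0.141]), array([0.537, 0.224]), array([0.594, 0.229])]
boxbottom [array([0.627, 0.145]), array([0.542, 0.144]), array([0.542, 0.225])]
black top [array([0.586, 0.067]), array([ 0.607, -0.004]), array([ 0.528, -0.031]), array([0.506, 0.051])]
black bottom [array([0.498, 0.049]), array([ 0.523, -0.033])]
bottle [0.695 0.011] beaker [0.381 0.005] timer [0.543 0.434]
purple top [array([0.476, 0.381]), array([0.476, 0.298]), array([0.39 , 0.383]), array([0.387, 0.295])]
```

>>> {"api": "send_rows", "payload": {
  "motion": [
    {"dp": [0.0265,-0.03,0],"rot": [0,0,0.032],"grip": 0},
    {"dp": [0.0265,-0.03,0],"rot": [0,0,0.032],"grip": 0},
    {"dp": [0.0265,-0.03,0],"rot": [0,0,0.032],"grip": 0},
    {"dp": [0.0265,-0.03,0],"rot": [0,0,0.032],"grip": 0},
    {"dp": [0.0265,-0.03,0],"rot": [0,0,0.032],"grip": 0},
    {"dp": [0.0265,-0.03,0],"rot": [0,0,0.032],"grip": 0},
    {"dp": [0.0265,-0.03,0],"rot": [0,0,0.032],"grip": 0},
    {"dp": [0.0265,-0.03,0],"rot": [0,0,0.032],"grip": 0},
    {"dp": [0.0265,-0.03,0],"rot": [0,0,0.032],"grip": 0},
    {"dp": [0.0265,-0.03,0],"rot": [0,0,0.032],"grip": 0},
    {"dp": [0.0265,-0.03,0],"rot": [0,0,0.032],"grip": 0},
    {"dp": [0.0265,-0.03,0],"rot": [0,0,0.032],"grip": 0},
    {"dp": [0.0265,-0.03,0],"rot": [0,0,0.032],"grip": 0},
    {"dp": [0.0265,-0.03,0],"rot": [0,0,0.032],"grip": 0}
  ],
  "grip_force": 20
}}

```text
clock: 2.1
tcp_pos: [0.6677, 0.1789, 0.2316]
orientation: [-2.189, -2.25, -0.001]
contact_force: [-0.6, 0.9, 1.4]
grip_width: 0.0
```

>>> {"api": "send_rows", "payload": {
  "motion": [
    {"dp": [0.002,0.002,-0.025],"rot": [0,0,0],"grip": 0},
    {"dp": [0,0.002,-0.025],"rot": [0,0,0],"grip": 0},
    {"dp": [0,0.002,-0.025],"rot": [0,0,0],"grip": 0},
    {"dp": [0,0,-0.025],"rot": [0,0,0],"grip": 0},
    {"dp": [0,0,-0.024],"rot": [0,0,0],"grip": 0},
    {"dp": [0,0,0],"rot": [0,0,0],"grip": 0}
  ]
}}

```text
clock: 2.85
tcp_pos: [0.6729, 0.1788, 0.1044]
orientation: [2.199, 2.242, 0.002]
contact_force: [-0.2, 0.6, -0.1]
grip_width: 0.0001
```

```bash
python3 -c "
from h import *
b=cam('side')['img'];a=cam('top')['img'];print(get_obs()['contact_force'])
i=np.hstack([cv2.resize(a[100:200,160:260],(400,400),interpolation=cv2.INTER_CUBIC),cv2.resize(b[115:215,230:330],(400,400),interpolation=cv2.INTER_CUBIC)])
cv2.imwrite('pics/D.png',i[:,:,::-1])"
```

```text
[-0.05920116  0.45605853  0.02529677]
```

View pics/D.png

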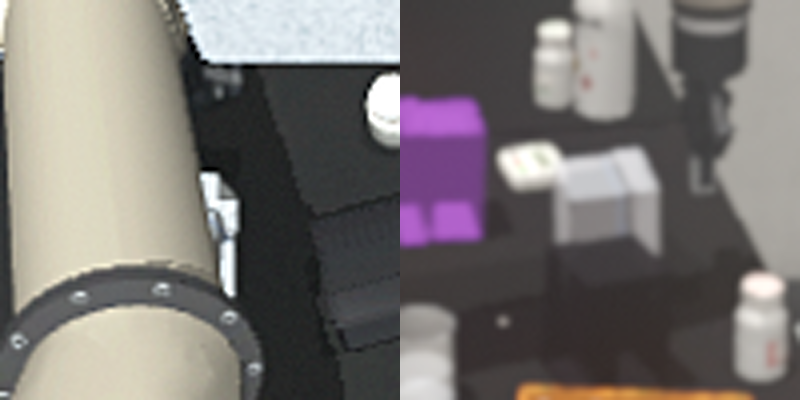

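The gripper stands on the +x (lid) side of the clear box, clear of everything; the fingertip is at about (700,185) in the right half, the box's lid at (640,190).

>>> {"api": "send_rows", "payload": {
  "motion": [
    {"dp": [-0.006,0.001,0.001],"rot": [0,0,0],"grip": 0},
    {"dp": [-0.006,0.001,0.001],"rot": [0,0,0],"grip": 0},
    {"dp": [-0.006,0.001,0.001],"rot": [0,0,0],"grip": 0},
    {"dp": [-0.006,0.001,0.001],"rot": [0,0,0],"grip": 0},
    {"dp": [-0.004,0.001,0.001],"rot": [0,0,0],"grip": 0},
    {"dp": [-0.004,0,0],"rot": [0,0,0],"grip": 0},
    {"dp": [-0.004,0,0],"rot": [0,0,0],"grip": 0}
  ]
}}

```text
clock: 3.82
tcp_pos: [0.6381, 0.1855, 0.1166]
orientation: [2.196, 2.239, 0.017]
contact_force: [0.3, -0.1, -0.5]
grip_width: -0.0002
```

>>> {"api": "send_rows", "payload": {
  "motion": [
    {"dp": [-0.002,0,-0.004],"rot": [0,0,0],"grip": 0},
    {"dp": [-0.004,0,0],"rot": [0,0,0],"grip": 0},
    {"dp": [-0.005,0,0.002],"rot": [0,0,0],"grip": 0},
    {"dp": [-0.0055,0,0.0035],"rot": [0,0,0],"grip": 0},
    {"dp": [-0.0055,0,0.0035],"rot": [0,0,0],"grip": 0}
  ]
}}

```text
clock: 4.45
tcp_pos: [0.6153, 0.1851, 0.1217]
orientation: [2.196, 2.238, 0.018]
contact_force: [0.4, 0.9, 0.2]
grip_width: 0.0001
```

```bash
python3 -c "
from h import *
b=cam('side')['img'];print(get_obs()['contact_force'],get_obs()['tcp_pos'])
i=cv2.resize(b[115:215,230:330],(400,400),interpolation=cv2.INTER_CUBIC)
cv2.imwrite('pics/E.png',i[:,:,::-1])"
```

```text
[-0.77766022 -0.08244178 -0.42046932] [0.61478857 0.18529117 0.12219826]
```

View pics/E.png

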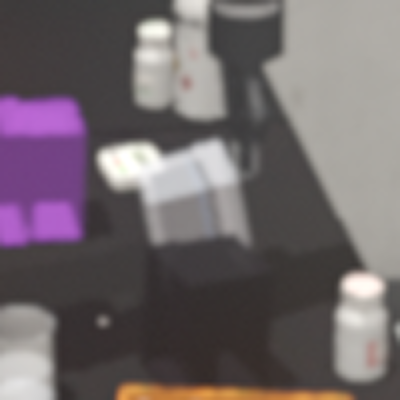

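The box has begun tipping toward −x about its edge (top now at (190,160)); fingertip at (245,170) in contact.

>>> {"api": "send_rows", "payload": {
  "motion": [
    {"dp": [-0.006,0,0.003],"rot": [0,0,0],"grip": 0},
    {"dp": [-0.006,0,0.0025],"rot": [0,0,0],"grip": 0},
    {"dp": [-0.0065,0,0.002],"rot": [0,0,0],"grip": 0},
    {"dp": [-0.0065,0,0.0015],"rot": [0,0,0],"grip": 0},
    {"dp": [-0.0065,0,0.001],"rot": [0,0,0],"grip": 0},
    {"dp": [-0.0065,0,0.0005],"rot": [0,0,0],"grip": 0},
    {"dp": [-0.0065,0,0],"rot": [0,0,0],"grip": 0},
    {"dp": [-0.0065,0,0],"rot": [0,0,0],"grip": 0},
    {"dp": [-0.0065,0,0],"rot": [0,0,0],"grip": 0},
    {"dp": [0,0,0.0],"rot": [0,0,0],"grip": 0},
    {"dp": [0,0,0.0],"rot": [0,0,0],"grip": 0},
    {"dp": [0,0,0.0],"rot": [0,0,0],"grip": 0}
  ]
}}

```text
clock: 6.0
tcp_pos: [0.5525, 0.1854, 0.1335]
orientation: [2.196, 2.239, 0.017]
contact_force: [-0.6, -0.1, 0.2]
grip_width: -0.0002
```

```bash
python3 -c "
from h import *
b=cam('side')['img'];print(get_obs()['contact_force'],get_obs()['tcp_pos'])
i=cv2.resize(b[115:215,230:330],(400,400),interpolation=cv2.INTER_CUBIC)
cv2.imwrite('pics/F.png',i[:,:,::-1])"
```

```text
[ 0.25863958 -0.46957677  0.15777551] [0.55258237 0.1853619  0.13346886]
```

View pics/F.png

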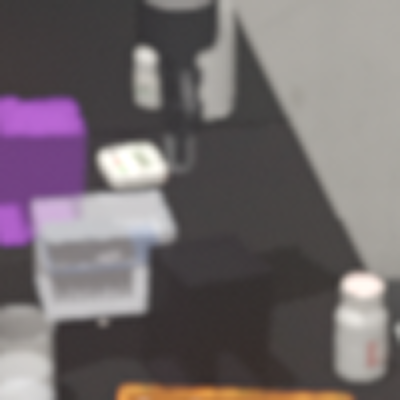

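The clear box now sits on its base, lid up, at (100,255), fingers clear of it. On to the rack.

>>> {"api": "send_rows", "payload": {
  "motion": [
    {"dp": [0,0,0.03],"rot": [0,0,0],"grip": 0},
    {"dp": [0,0,0.03],"rot": [0,0,0],"grip": 0},
    {"dp": [0,0,0.03],"rot": [0,0,0],"grip": 0},
    {"dp": [0,-0.027,0],"rot": [0,0,-0.019],"grip": 0},
    {"dp": [0,-0.027,0],"rot": [0,0,-0.019],"grip": 0},
    {"dp": [0,-0.027,0],"rot": [0,0,-0.019],"grip": 0},
    {"dp": [0,-0.027,0],"rot": [0,0,-0.019],"grip": 0},
    {"dp": [0,-0.027,0],"rot": [0,0,-0.019],"grip": 0},
    {"dp": [0,-0.027,0],"rot": [0,0,-0.019],"grip": 0},
    {"dp": [0,-0.027,0],"rot": [0,0,-0.019],"grip": 0},
    {"dp": [0,-0.027,0],"rot": [0,0,-0.019],"grip": 0},
    {"dp": [0,-0.027,0],"rot": [0,0,-0.019],"grip": 0},
    {"dp": [0,-0.027,0],"rot": [0,0,-0.019],"grip": 0},
    {"dp": [0,0,0],"rot": [0,0,0],"grip": 0}
  ]
}}

```text
clock: 7.8
tcp_pos: [0.5456, -0.111, 0.2192]
orientation: [2.427, 1.992, -0.002]
contact_force: [-0.0, -0.3, -0.5]
grip_width: 0.0002
```

>>> {"api": "send_rows", "payload": {
  "motion": [
    {"dp": [0.004,0.014,0],"rot": [0,0,0],"grip": 0},
    {"dp": [0.004,0.014,0],"rot": [0,0,0],"grip": 0},
    {"dp": [0,0,-0.024],"rot": [0,0,0],"grip": 0},
    {"dp": [0,0,-0.024],"rot": [0,0,0],"grip": 0},
    {"dp": [0,0,-0.024],"rot": [0,0,0],"grip": 0},
    {"dp": [0,0,-0.024],"rot": [0,0,0],"grip": 0},
    {"dp": [0,0,-0.024],"rot": [0,0,0],"grip": 0},
    {"dp": [0,0,-0.022],"rot": [0,0,0],"grip": 0},
    {"dp": [0,0,0],"rot": [0,0,0],"grip": 0}
  ]
}}

```text
clock: 8.93
tcp_pos: [0.5569, -0.0608, 0.0725]
orientation: [-2.402, -2.02, -0.008]
contact_force: [0.2, -0.2, 0.6]
grip_width: 0.0002
```

>>> {"api": "send_rows", "payload": {
  "motion": [
    {"dp": [-0.0015,-0.0065,0],"rot": [0,0,0],"grip": 0},
    {"dp": [-0.0015,-0.0065,0],"rot": [0,0,0],"grip": 0},
    {"dp": [-0.0015,-0.0065,0],"rot": [0,0,0],"grip": 0},
    {"dp": [-0.0015,-0.0065,0],"rot": [0,0,0],"grip": 0},
    {"dp": [-0.0015,-0.0065,0],"rot": [0,0,0],"grip": 0},
    {"dp": [-0.0015,-0.0065,0],"rot": [0,0,0],"grip": 0},
    {"dp": [-0.001,-0.004,0],"rot": [0,0,0],"grip": 0}
  ]
}}

```text
clock: 9.8
tcp_pos: [0.5485, -0.1059, 0.0759]
orientation: [-2.403, -2.023, -0.014]
contact_force: [1.0, 0.2, -0.6]
grip_width: -0.0001
```

>>> {"api": "send_rows", "payload": {
  "motion": [
    {"dp": [0,0,-0.005],"rot": [0,0,0],"grip": 0},
    {"dp": [-0.001,-0.004,0],"rot": [0,0,0],"grip": 0},
    {"dp": [-0.001,-0.004,0],"rot": [0,0,0],"grip": 0},
    {"dp": [-0.001,-0.004,0],"rot": [0,0,0.0],"grip": 0},
    {"dp": [-0.001,-0.004,0.001],"rot": [0,0,0],"grip": 0},
    {"dp": [-0.001,-0.004,0.002],"rot": [0,0,0],"grip": 0},
    {"dp": [-0.001,-0.004,0.0025],"rot": [0,0,0],"grip": 0}
  ]
}}

```text
clock: 10.68
tcp_pos: [0.5427, -0.1301, 0.0765]
orientation: [-2.401, -2.025, -0.016]
contact_force: [-0.1, 0.4, 0.1]
grip_width: -0.0
```

```bash
python3 -c "
from h import *
b=cam('side')['img'];print(get_obs()['contact_force'],get_obs()['tcp_pos'])
i=cv2.resize(b[155:255,230:330],(400,400),interpolation=cv2.INTER_CUBIC)
cv2.imwrite('pics/G.png',i[:,:,::-1])"
```

```text
[-0.88110538 -1.51842017  0.89492377] [ 0.54256016 -0.131034    0.0768032 ]
```

View pics/G.png

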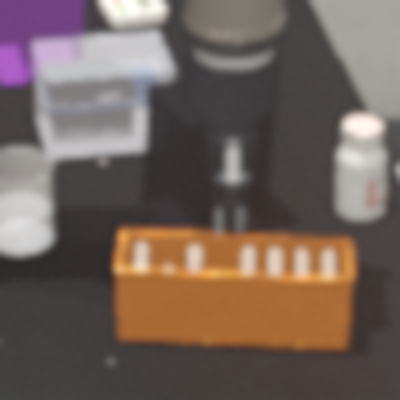

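The rack isn't tipped yet (rim at rows 230–270, base edge at 345, as before); the fingertip at (230,220) is right behind the rim, a bit high. I'll lower it and push.

>>> {"api": "send_rows", "payload": {
  "motion": [
    {"dp": [0,0.001,-0.007],"rot": [0,0,0],"grip": 0},
    {"dp": [-0.0005,-0.003,0],"rot": [0,0,0],"grip": 0},
    {"dp": [-0.001,-0.004,0],"rot": [0,0,0],"grip": 0},
    {"dp": [-0.001,-0.004,0.001],"rot": [0,0,0.0],"grip": 0},
    {"dp": [-0.001,-0.004,0.0015],"rot": [0,0,0],"grip": 0}
  ]
}}

```text
clock: 11.35
tcp_pos: [0.5384, -0.1461, 0.0715]
orientation: [-2.402, -2.024, -0.014]
contact_force: [-0.8, -0.1, 0.5]
grip_width: -0.0003
```

```bash
python3 -c "
from h import *
b=cam('side')['img'];o=get_obs();print(o['contact_force'],o['tcp_pos'])
i=cv2.resize(b[155:255,230:330],(400,400),interpolation=cv2.INTER_CUBIC)
j=cv2.imread('pics/G.png')[:,:,::-1]
for n,q in(('G',j),('now',i)):
    c=q[180:380,200:280].astype(int); m=((c[:,:,0]-c[:,:,2])>60)
    r=[np.where(m[:,k])[0] for k in range(0,80,20)]
    print(n,[(x.min()+180,x.max()+180) for x in r])
    print(q[200:360:8,290].tolist())
cv2.imwrite('pics/Hh.png',i[:,:,::-1])"
```

```text
[-0.05002638 -0.72015209 -0.30093   ] [ 0.53827931 -0.14689656  0.0716779 ]
G [(np.int64(229), np.int64(344)), (np.int64(233), np.int64(345)), (np.int64(234), np.int64(345)), (np.int64(232), np.int64(346))]
[[71, 65, 63], [68, 61, 58], [62, 54, 51], [63, 55, 53], [105, 76, 63], [166, 105, 58], [171, 109, 59], [173, 115, 70], [171, 115, 71], [192, 128, 74], [206, 136, 66], [171, 107, 53], [173, 108, 53], [172, 108, 53], [171, 107, 52], [171, 108, 53], [170, 106, 52], [170, 106, 52], [151, 95, 49], [79, 60, 53]]
now [(np.int64(237), np.int64(344)), (np.int64(241), np.int64(345)), (np.int64(242), np.int64(345)), (np.int64(240), np.int64(346))]
[[68, 65, 64], [66, 61, 60], [59, 54, 52], [61, 56, 54], [69, 63, 63], [115, 90, 68], [168, 116, 63], [163, 106, 62], [165, 110, 70], [163, 110, 70], [162, 109, 71], [194, 137, 87], [208, 144, 75], [161, 101, 51], [163, 103, 53], [162, 102, 52], [161, 101, 52], [161, 102, 52], [144, 90, 49], [66, 49, 41]]
```

The underside's upper edge has dropped ~16 px while the base line stayed: it's tipping in place. Continue the arc.

>>> {"api": "send_rows", "payload": {
  "motion": [
    {"dp": [-0.001,-0.004,0.002],"rot": [0,0,0],"grip": 0},
    {"dp": [-0.001,-0.004,0.002],"rot": [0,0,0],"grip": 0},
    {"dp": [-0.001,-0.004,0.0015],"rot": [0,0,0],"grip": 0},
    {"dp": [-0.001,-0.0045,0.001],"rot": [0,0,0.0],"grip": 0},
    {"dp": [-0.001,-0.0045,0.001],"rot": [0,0,0],"grip": 0},
    {"dp": [-0.001,-0.0045,0.0005],"rot": [0,0,0],"grip": 0},
    {"dp": [-0.001,-0.0045,0],"rot": [0,0,0],"grip": 0},
    {"dp": [0,0,0],"rot": [0,0,0],"grip": 0},
    {"dp": [0,0,0],"rot": [0,0,0],"grip": 0},
    {"dp": [0,0,0],"rot": [0,0,0],"grip": 0}
  ]
}}

```text
clock: 12.65
tcp_pos: [0.5306, -0.1794, 0.0803]
orientation: [-2.404, -2.022, -0.014]
contact_force: [-0.4, -0.7, -0.1]
grip_width: -0.0003
```

```bash
python3 -c "
from h import *
b=cam('side')['img'];o=get_obs();print(o['contact_force'],o['tcp_pos'])
i=cv2.resize(b[155:255,230:330],(400,400),interpolation=cv2.INTER_CUBIC)
cv2.imwrite('pics/I.png',i[:,:,::-1])"
```

```text
[-0.03302665  0.43583896 -0.68388888] [ 0.53065121 -0.17930221  0.08033285]
```

View pics/I.png

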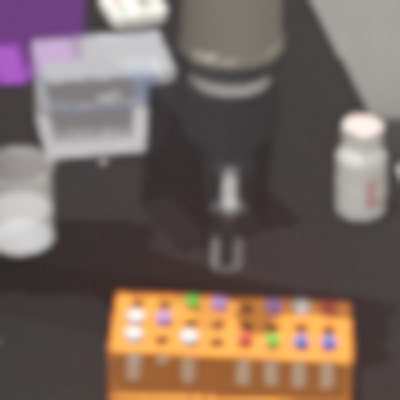

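Rack has come down upright, caps up at (230,320); fingers at (225,255) free above it. Drawing back.

>>> {"api": "send_rows", "payload": {
  "motion": [
    {"dp": [0,0.004,0.02],"rot": [0,0,0],"grip": 0},
    {"dp": [0,0.004,0.03],"rot": [0,0,0],"grip": 0},
    {"dp": [0,0,0.03],"rot": [0,0,0],"grip": 0},
    {"dp": [0,0,0.03],"rot": [0,0,0],"grip": 0},
    {"dp": [0,0,0.03],"rot": [0,0,0],"grip": 0},
    {"dp": [0,0,0.03],"rot": [0,0,0],"grip": 0},
    {"dp": [0,0.04,0],"rot": [0,0,0],"grip": 0},
    {"dp": [0,0.04,0],"rot": [0,0,0],"grip": 0},
    {"dp": [0,0.04,0],"rot": [0,0,0],"grip": 0},
    {"dp": [0,0.04,0],"rot": [0,0,0],"grip": 0},
    {"dp": [0,0,0],"rot": [0,0,0],"grip": 0},
    {"dp": [0,0,0],"rot": [0,0,0],"grip": 0}
  ]
}}

```text
clock: 14.2
tcp_pos: [0.5289, -0.0052, 0.2563]
orientation: [-2.403, -2.024, -0.015]
contact_force: [0.2, -0.1, 0.1]
grip_width: 0.0
```

```bash
python3 -c "
from h import *
b=cam('side','side2.png');a=cam('top','top2.png');o=get_obs();print(o['contact_force'],o['tcp_pos'])
s1=cv2.imread('pics/side1.png');s2=cv2.imread('pics/side2.png')
# bystander shift by template matching in the side view
for n,(x,y,w_,h) in dict(bottle=(488,284,26,46),beaker=(350,296,36,48),timer=(396,234,24,20),tape=(462,434,46,38)).items():
    r=cv2.matchTemplate(s2[y-15:y+h+15,x-15:x+w_+15],s1[y:y+h,x:x+w_],cv2.TM_CCOEFF_NORMED);_,m,_,l=cv2.minMaxLoc(r);print(n,l[0]-15,l[1]-15,round(m,3))
i=cv2.resize(np.vstack([s2[200:480,270:600],]),(707,600));cv2.imwrite('pics/J.png',i)
# expected resting base footprints if the edge stayed: rack then box
R=[(.631,-.202,0),(.442,-.16,0)];d=np.array([-.222,-.975])*.08
X=[(.631,-.202),(.442,-.16)];print('rack top corners pred',pr(b,[(*p,.05) for p in X]+[(*(np.array(p)+d),.05) for p in X]).round())
"
```

```text
[-0.64583386  0.70325408  0.19834182] [ 0.52891627 -0.00537454  0.25628329]
bottle 0 0 0.963
beaker 0 0 0.904
timer 0 0 0.997
tape 0 0 1.0
rack top corners pred [[496. 360.]
 [403. 356.]
 [497. 382.]
 [400. 378.]]
```

View pics/J.png

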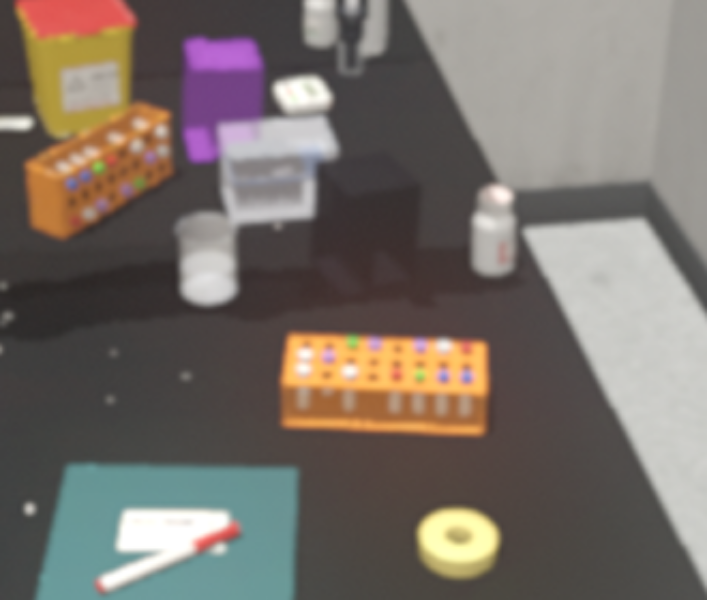

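```bash
python3 -c "
from h import *
hand_in()"
```

```text
the job is handed in; nothing more can be done
```

I pushed both pieces over with the closed fingertips, drew back, and handed the job in at about 14 s on the clock. Handing in gives no verdict.

- **Tip box:** I pushed it from its lid side toward the robot, following the arc. In the last picture it sits flat on its base, lid up. I did not re-measure its final edge position; the pictures show it came down beside where it stood.
- **Rack:** I pushed it from the cap side toward its underside. The first push did not tip it because the fingertip was a little high, so I lowered it and pushed again. It now stands caps up, and its top corners are within about 3 pixels of where they should be if the tipping edge had not moved.
- **Bystanders:** Matching the side view before and after shows no shift in the bottle, beaker, timer or tape roll. The beaker's match score was the lowest (0.90), probably because the arm's shadow now falls there.
- **Forces and contact:** Every force reading I took stayed under about 2 N. The gripper ended at 0.256 m height, clear of everything.

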